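Lock the thickness stop of a patty press

TASK

Lock the thickness stop of the patty press: swing the forked keeper plate fully out from between the two nuts on the stop stud, then run the T-handled wing nut down (clockwise from above) and tighten it firmly, hand-tight, against the hexagon nut below so that it stays locked when you let go. The hexagon nut is already set to the right thickness and must not be dragged round, so feel for the tightening and stop in time. Leave the other things on the counter alone.

Things in the scene. Friction and masses are not known exactly. Their poses are not given: they have to be found in the camera images.
- press: Patty press bolted to the counter: aluminium base plate 330 x 250 mm, 18 thick, an upright 14 mm stop stud at one short end. Origin on the counter on the stud's axis; x points from the stud to the round pressing plate, y to the keeper's pivot post, z up. White column with raised arm at x 225, y -85 mm, 260 high; only the keeper's peg stands within 90 mm of the stud.
- set_nut: Hexagon steel nut on the stud, 30 mm over flats, 12 thick; origin at the centre of its underside, 35 mm above the counter. On it lie steel shim washers, 28 mm across, 0.5 to 6.5 mm high in all (differs, not told by this pose): the wing nut seats on them. The nut must not turn, but is dragged round when the wing nut is turned against it with more than about 0.6 N m.
- set_corner (a point): A point on the hexagon nut's top face at one corner, 17.3 mm from the axis: it shifts if that nut is turned (0.15 rad shifts it 2.6 mm).
- wing_nut: Dark steel T-handled nut above the hexagon nut: round hub 32 mm across, 16 high, on it an upright bar 54 long (its x), 12 thick (its y), 30 high. Origin at the centre of the hub's underside, 57 to 60 mm above the counter at first; z up. Moves only on its thread: clockwise from above it sinks 3.18 mm per rad (20 per turn) and meets the shims on the hexagon nut after 0.9 to 3.9 rad.
- wing_grip (a point): Grip point of the T-bar on the stud's axis, 36 mm above the wing nut's underside, 10 mm below the bar's top; axes as the wing nut; fingers close along y. Free turning takes 0.05 N m; bearing on the hexagon nut, it climbs over 0.2 to 0.6 rad. Turned on with 0.4 to 0.5 N m it is hand-tight and stays locked by friction (at rest the torque reads less). The bar's ends can be pushed round too.
- keeper (a joint): Keeper angle, rad: 0 fork between the nuts (starts at 0 to 0.1), 1.3 fully out at its stop; anticlockwise from above is positive. Flat 3 mm aluminium fork, vertical pivot at x 0, y 52 mm of the press, underside 53.5 mm above the counter. 0.08 N m turns it; it stays where left. While in, it keeps the wing nut off the hexagon nut.
- keeper_peg (a point): Grip point of the black upright peg (14 mm round, 36 high, top 92.5 mm above the counter) on the keeper's tail, 46 mm from the pivot on the side away from the stud; the point lies on the peg's axis, 14 mm below its top. Drawing the peg towards -x of the press, round the pivot, swings the fork out.
- bowl: Bystander, leave alone: steel bowl, 150 mm across, 70 high; origin at the centre of its underside.
- oil: Bystander, leave alone: amber glass bottle, 68 mm across, 200 high; origin at the centre of its underside.
- cup: Bystander, leave alone: white ceramic cup, 70 mm across, 80 high; origin at the centre of its underside.
- turner: Bystander, leave alone: turner (spatula) with a black handle, lying flat, 280 mm long; origin at the centre of its underside.
- washer: Bystander, leave alone: steel washer, 36 mm across, 4 thick, lying on the press's base plate; origin at the centre of its underside.
- spare_nut: Bystander, leave alone: round steel nut blank, 30 mm across, 12 thick, lying on the press's base plate; origin at the centre of its underside.
- shaker: Bystander, leave alone: steel shaker jar, 52 mm across, 100 high; origin at the centre of its underside.

How it is judged:
By the outcome, as a careful person would: the job done as asked, in the order asked, and still so for the second after the job is handed in, with the robot touching nothing.
It also fails if it takes over 72 s, if anything falls off the work surface, if the arm or the gripper's body presses on something with over 40 N, if the wrist force passes 120 N, or if a joint passes its speed limit or range.

ROBOT

A 7-joint arm with a two-finger parallel gripper is mounted at the origin on the work surface. World frame = base frame: x ahead of the robot, y to its left, z up, the work surface at z = 0. Lengths are in m, angles in degrees, forces in N, time in s.
With the tool pointing down it reaches from about 0.425 to 0.975 m from the base axis. Payload 16.7 kg.
Tool frame: the origin (TCP) lies midway between the tips of the shut fingers; the grasp point (between the pads) lies 19 mm behind it; z points along the fingers, y is the line along which they close (so a half turn about z gives the same grasp; the last joint's range is limited). The gripper opens to 85 mm and grips with 20 to 120 N. Pads are 22 mm wide; open, the fingers measure 114 mm over their backs; the gripper's body (76 mm by 85 mm) begins 54 mm behind the grasp point. The pads swing forward as they close: fully open they stand 13 mm farther back than shut.
Start: joints at [59.215, 24.414, 4.234, 92.017, -1.954, 63.644, -3.845], TCP at [0.255, -0.625, 0.231] pointing down, gripper open.
Joint ranges: [-163.25, 163.25], [-28.42, 122.38], [-70.27, 78.77], [12.13, 141.07], [-58.53, 238.53], [9.26, 117.41], [-156.51, 156.51]. Speed limits (degrees/s): [108.29, 108.29, 136.94, 136.94, 172.46, 172.46, 172.46].

INTERFACE

Orientations are given as a 3x3 rotation matrix whose columns are the frame's x, y, z axes.
In Python, from bench import arm gives the robot as it stands.
- The arm moves only by the tool carry_out, never from a script. Its argument "series" is a list of rows, each a list of 7 numbers: the shift along the tool's x, y, z in m, then the turn, a rotation vector about the tool's x, y, z in rad, then the opening, from 0 (shut) to 1 (fully open). In form: [[tx, ty, tz, wx, wy, wz, hand], ...]. A call has exactly 10 rows; each row shifts and turns the commanded pose from where the row before left it, along the tool's axes as they then stand; what a row does not reach is not made up. A row lasts 1/12 s, in which the tool goes at most 41.7 mm and 7.16 degrees, less where a joint would pass 70% of its speed; a pose out of reach is approached as far as the arm can. A call is refused whole if a number of a shift passes 0.0417 or a number of a turn 0.125, either way. A call with a gripper value outside its range is refused whole. The fingers move at their own pace and stop on an object; "grip_force" is the grip in N (left out, the last holds). Time passes only in rows, so rows that do not move let the fingers close, or fill a call up. It gives the time, the measured TCP pose, the force, the opening and the grip force at its end, in the units of the state.
- arm.sense(): the state, without advancing time (a new reading comes with each control period).
- arm.get_image(name): name is "scene" or "top"; returns (picture, depth): 400x640x3 uint8, blue, green, red; 400x640 float32, m along the optical axis (not along the pixel's ray), 0 where there is no reading.
- arm.camera_info(name): a dict with "fx", "fy", "cx", "cy" (pixels), "dist" ([k1, k2, p1, p2, k3] as OpenCV has them; the pictures are not rectified), "eye" and "orientation" of the camera in the world. Camera axes: x right, y up, looking along -z (the intrinsics and any distortion apply to the point x, -y, -z); pixel columns grow to the right and rows downward; lengths in m; the calibration is good to about 2 mm. A picture is of the moment at which its call begins. camera_info takes no time and is no camera call.
- arm.job_done(): hands the job in; it is judged then, once.
The state is a dict: "time": time; "joint_positions": joint angles; "dq": joint speeds; "joint_efforts": joint torques, N m; "ee_pos": TCP position; "ee_rot": TCP orientation; "force": force on the tool from outside, world axes, zero at the start; "wrist_torque": the same for the moment, N m; "gripper_width": finger opening in m; "finger_force": force on a finger pad.
Only numpy, scipy, OpenCV 4.12 (cv2) and the standard library are available. Lean on these libraries where they do the work, as an engineer would, in place of code of your own. Each camera call takes 0.05 s, during which the arm holds its last target. There are 200 camera calls.

## Working session

There is one attempt and no reset: what is moved stays moved. The work goes in short steps, Python scripts to look and compute and a tool call to move; the robot and the scene stay as the last step left them, time stands still between calls to the robot, and variables do not carry over. Pictures are saved under pics/ and viewed, at most 10 in all, crops included, and the job is handed in when it is done.

Besides the shell and the picture viewer there is one more tool, called as name([rows], argument=value, ...), one row to a line, values as JSON. carry_out: Moves the arm, as the interface text tells. Its arguments: {"type":"object","properties":{"series":{"type":"array"},"grip_force":{"type":"number"}},"required":["series"]}

```bash
ls; mkdir -p pics; cat > h.py <<'E'
import numpy as np,cv2
from bench import arm
def shot(n,f):
    im,d=arm.get_image(n); im=np.ascontiguousarray(im); cv2.imwrite('pics/'+f+'.png',im); np.save(f+'.npy',d); return im,d
def K(n):
    c=arm.camera_info(n); return c,np.array([[c['fx'],0,c['cx']],[0,c['fy'],c['cy']],[0,0,1.]]),np.array(c['dist'],float)
def ray(n,u,v):
    c,k,ds=K(n); p=cv2.undistortPoints(np.array([[[u,v]]],float),k,ds)[0,0]
    return np.array(c['eye']),np.array(c['orientation'])@np.array([p[0],-p[1],-1.])
def atz(n,u,v,z):
    e,r=ray(n,u,v); return e+r*(z-e[2])/r[2]
def atd(n,u,v,d):
    e,r=ray(n,u,v); return e+r*d
def proj(n,P):
    c,k,ds=K(n); q=(np.atleast_2d(P)-np.array(c['eye']))@np.array(c['orientation']); q=q*[1,-1,-1]
    return cv2.projectPoints(q,np.zeros(3),np.zeros(3),k,ds)[0][:,0]
E
python3 - <<'E'
from h import *
np.set_printoptions(precision=4,suppress=True)
for n in('scene','top'):
    shot(n,n+'0'); print(arm.camera_info(n))
print(arm.sense())
E
```

```text
pics
{'fx': 507.40327275658643, 'fy': 507.40327275658643, 'cx': 319.19170554939086, 'cy': 189.36994026858773, 'dist': array([0.0438, 0.    , 0.    , 0.    , 0.    ]), 'eye': array([ 1.3153, -0.0351,  1.2281]), 'orientation': array([[ 0.1039, -0.8347,  0.5408],
       [ 0.9946,  0.0891, -0.0536],
       [-0.0034,  0.5435,  0.8394]])}
{'fx': 410.1262697291848, 'fy': 410.1262697291848, 'cx': 318.89327778009294, 'cy': 199.71263835574973, 'dist': array([0.0028, 0.    , 0.    , 0.    , 0.    ]), 'eye': array([0.5195, 0.0209, 1.0195]), 'orientation': array([[-0.0124,  0.9987, -0.0501],
       [-0.9999, -0.0126, -0.0052],
       [-0.0059,  0.05  ,  0.9987]])}
{'time': 0.1, 'joint_positions': array([59.2146, 24.4464,  4.2307, 92.0474, -1.9527, 63.643 , -3.8463]), 'dq': array([ 0.0651, -0.1812,  0.0762, -0.0752, -0.0035, -0.0157, -0.0444]), 'joint_efforts': array([  0.0072, -95.1535,   3.7706, -46.4397,   0.0196,   0.0066,
        -0.    ]), 'ee_pos': array([ 0.2551, -0.6246,  0.2307]), 'ee_rot': array([[ 0.9258,  0.3781, -0.0005],
       [ 0.3781, -0.9258,  0.001 ],
       [-0.0001, -0.0011, -1.    ]]), 'force': array([ 0.7266, -0.4059,  0.7088]), 'wrist_torque': array([0.0337, 0.0526, 0.0276]), 'finger_force': 0.0, 'gripper_width': 0.0852838448833349}
```

View pics/top0.png

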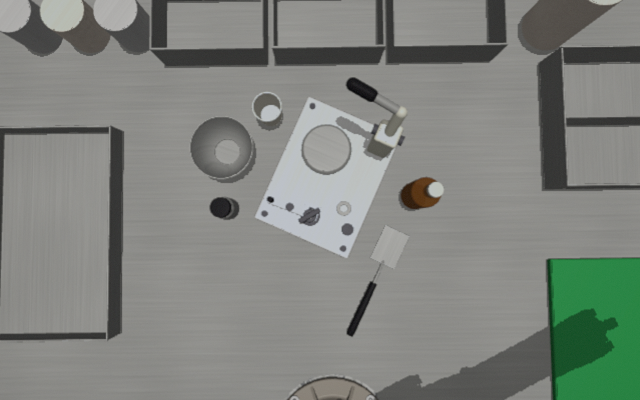

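View pics/scene0.png

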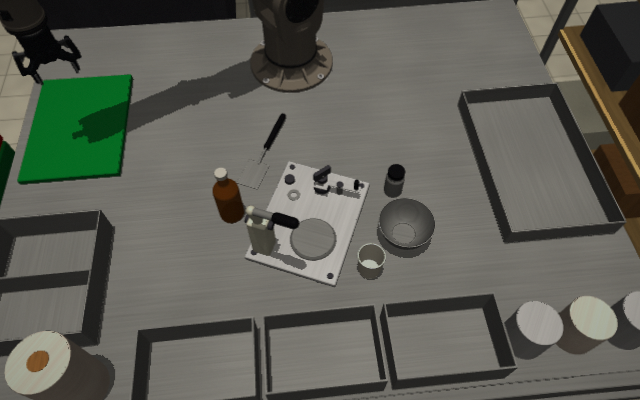

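The top view shows the wing nut at about (310,216), the peg at about (270,200) and the pressing plate at about (326,149). I'll enlarge both views.

```bash
python3 - <<'E'
import cv2,numpy as np
a=cv2.imread('pics/top0.png')[180:255,250:360]; b=cv2.imread('pics/scene0.png')[155:215,280:380]
a=cv2.resize(a,None,fx=7,fy=7,interpolation=cv2.INTER_CUBIC)[:, :770]; cv2.imwrite('pics/c_top.png',a)
cv2.imwrite('pics/c_scene.png',cv2.resize(b,None,fx=8,fy=8,interpolation=cv2.INTER_CUBIC))
E
```

```text
(no output)
```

View pics/c_top.png

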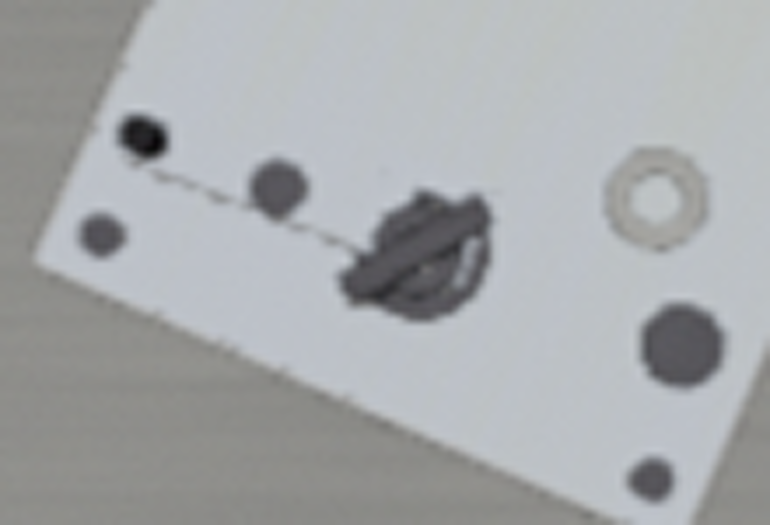

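View pics/c_scene.png

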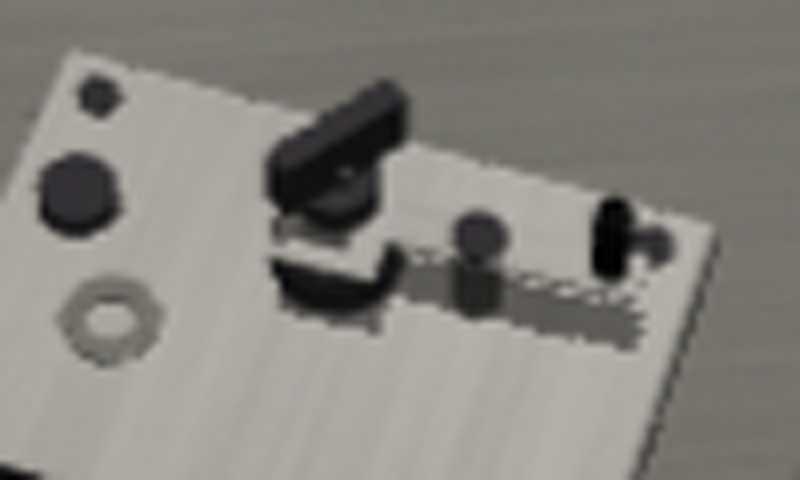

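The top crop shows the peg top at (143,137), the pivot at (278,188), the bar top with its ends at about (345,285) and (488,207), and the plate's left corner at (38,262).

```bash
python3 - <<'E'
from h import *
np.set_printoptions(precision=4,suppress=True)
f=lambda x,y:(250+x/7-.43,180+y/7-.43)
g=lambda x,y:(280+x/8-.44,155+y/8-.44)
P=atz('top',*f(143,137),.0925);V=atz('top',*f(278,188),.060)
A=atz('top',*f(350,285),.104);B=atz('top',*f(485,210),.104)
print('peg',P,atz('scene',*g(613,208),.0925)); print('pivot',V,atz('scene',*g(480,232),.060))
print('bar',A,B,(A+B)/2,np.linalg.norm(A-B),np.degrees(np.arctan2(*(B-A)[1::-1])))
C=atz('scene',*g(278,165),.104);D=atz('scene',*g(395,95),.104); print('bar s',C,D,(C+D)/2,np.linalg.norm(C-D),np.degrees(np.arctan2(*(D-C)[1::-1])))
M=(A+B)/2
for n,v in(('s->v',V-M),('v->peg',P-V),('s->peg',P-M)): print(n,np.linalg.norm(v[:2]),np.degrees(np.arctan2(v[1],v[0])))
# plate edge directions: corners in the full top image
c=[(255.2-.4,217.2-.4),(347,257),(309,97)]
c=[atz('top',*p,.018) for p in c]; print(c,[ (np.linalg.norm(q-c[0]),np.degrees(np.arctan2(*(q-c[0])[1::-1]))) for q in c[1:]])
d=np.load('top0.npy'); print(d[214,307:312],d[199:201,268:273]); 
for u,v in((309,214),(270,200),(289,206)): print(atd('top',u,v,d[v,u]))
E
```

```text
peg [0.5686 0.1365 0.0925] [0.5661 0.1395 0.0925]
pivot [0.5527 0.0954 0.06  ] [0.5496 0.0974 0.06  ]
bar [0.52   0.0693 0.104 ] [0.5433 0.026  0.104 ] [0.5317 0.0477 0.104 ] 0.04919520573265638 -61.66002391198063
bar s [0.5444 0.0284 0.104 ] [0.52   0.0707 0.104 ] [0.5322 0.0495 0.104 ] 0.0489468784116002 120.02170981134698
s->v 0.05217673348894876 66.20705086036382
v->peg 0.04400520831480579 68.77739674703525
s->peg 0.0961579215991495 67.38301856465691
[array([0.5299, 0.1831, 0.018 ]), array([ 0.4296, -0.0404,  0.018 ]), array([0.8246, 0.0475, 0.018 ])] [(np.float64(0.24495693598140772), np.float64(-114.16046124265438)), (np.float64(0.3244359175451424), np.float64(-24.719411616287132))]
[0.9154 0.914  0.9158 0.913  0.9131] [[0.925  0.9278 0.9288 0.9286 0.9372]
 [0.     0.9284 0.9285 0.9277 0.9412]]
[0.5337 0.0482 0.1034]
[0.5667 0.1364 0.0927]
[0.5536 0.0959 0.0629]
```

carry_out([
  [0.0289, -0.0294, 0, 0, 0, 0, 0.5],
  [0.0289, -0.0294, 0, 0, 0, 0, 0.5],
  [0.0289, -0.0294, 0, 0, 0, 0, 0.5],
  [0.0289, -0.0294, 0, 0, 0, 0, 0.5],
  [0.0289, -0.0294, 0, 0, 0, 0, 0.5],
  [0.0289, -0.0294, 0, 0, 0, 0, 0.5],
  [0.0289, -0.0294, 0, 0, 0, 0, 0.5],
  [0.0289, -0.0294, 0, 0, 0, 0, 0.5],
  [0.0289, -0.0294, 0, 0, 0, 0, 0.5],
  [0.0289, -0.0294, 0, 0, 0, 0, 0.5],
], grip_force=30)

```text
time: 0.93
ee_pos: [0.4118, -0.2415, 0.2314]
ee_rot: [[0.926, 0.378, 0.0], [0.378, -0.926, -0.0], [-0.0, 0.0, -1.0]]
force: [2.3, -0.5, 0.9]
gripper_width: 0.0425
finger_force: 0.0
```

carry_out([
  [0.0289, -0.0294, 0, 0, 0, 0, 0.5],
  [0.0289, -0.0294, 0, 0, 0, 0, 0.5],
  [0.0289, -0.0294, 0, 0, 0, 0, 0.5],
  [0.0289, -0.0294, 0, 0, 0, 0, 0.5],
  [0.0289, -0.0294, 0, 0, 0, 0, 0.5],
  [0.0289, -0.0294, 0, 0, 0, 0, 0.5],
  [0.0289, -0.0294, 0, 0, 0, 0, 0.5],
  [0.0289, -0.0294, 0, 0, 0, 0, 0.5],
  [0.0289, -0.0294, 0, 0, 0, 0, 0.5],
  [0.0289, -0.0294, 0, 0, 0, 0, 0.5],
])

```text
time: 1.77
ee_pos: [0.5683, 0.1399, 0.2311]
ee_rot: [[0.926, 0.378, -0.0], [0.378, -0.926, -0.0], [-0.0, -0.0, -1.0]]
force: [0.3, -1.2, 0.3]
gripper_width: 0.0429
finger_force: 0.0
```

carry_out([
  [0, 0, 0, 0, 0, -0.12, 0.5],
  [0, 0, 0, 0, 0, -0.12, 0.5],
  [0, 0, 0, 0, 0, -0.12, 0.5],
  [0, 0, 0, 0, 0, -0.12, 0.5],
  [0, 0, 0, 0, 0, -0.12, 0.5],
  [0, 0, 0, 0, 0, -0.12, 0.5],
  [0, 0, 0, 0, 0, -0.12, 0.5],
  [0, 0, 0, 0, 0, -0.12, 0.5],
  [0, 0, 0, 0, 0, -0.12, 0.5],
  [0, 0, 0, 0, 0, -0.12, 0.5],
])

```text
time: 2.6
ee_pos: [0.5678, 0.1379, 0.2311]
ee_rot: [[-0.023, 1.0, -0.001], [1.0, 0.023, -0.0], [-0.0, -0.001, -1.0]]
force: [-0.1, 0.2, -0.4]
gripper_width: 0.0427
finger_force: 0.0
```

```bash
cat >> h.py <<'E'
np.set_printoptions(precision=4,suppress=True)
def go(x,y,gz,yaw):
    "shift in tool axes and turn needed to put grasp point at x,y,gz with tool x at yaw(deg)"
    s=arm.sense(); R=s['ee_rot']; p=s['ee_pos']; y0=np.degrees(np.arctan2(R[1,0],R[0,0]))
    dw=(y0-yaw+180)%360-180
    print('t',s['time'],'ee',p,'yaw',y0,'tilt',R[:,2],'J7',s['joint_positions'][6],'F',s['force'],'T',s['wrist_torque'],'w',s['gripper_width'],s['finger_force'])
    print('shift',R.T@(np.array([x,y,gz-.019])-p),'wz',np.radians(dw))
E
python3 -c "
from h import *
go(.5675,.138,.082,104)"
```

```text
t 2.6 ee [0.5678 0.1379 0.2311] yaw 91.30911689671908 tilt [-0.0005 -0.0001 -1.    ] J7 -30.33873948461413 F [-0.0593  0.1633 -0.4487] T [-0.0145  0.0068  0.0135] w 0.04274420117263057 0.0
shift [ 0.0001 -0.0002  0.1681] wz -0.22149769513796772
```

carry_out([
  [0, 0, 0.02, 0, 0, -0.045, 0.5],
  [0, 0, 0.02, 0, 0, -0.045, 0.5],
  [0, 0, 0.02, 0, 0, -0.045, 0.5],
  [0, 0, 0.02, 0, 0, -0.045, 0.5],
  [0, 0, 0.02, 0, 0, -0.042, 0.5],
  [0, 0, 0.015, 0, 0, 0, 0.5],
  [0, 0, 0.015, 0, 0, 0, 0.5],
  [0, 0, 0.015, 0, 0, 0, 0.5],
  [0, 0, 0.013, 0, 0, 0, 0.5],
  [0, 0, 0.01, 0, 0, 0, 0.5],
])

```text
time: 3.43
ee_pos: [0.5676, 0.1379, 0.062]
ee_rot: [[-0.237, 0.972, -0.001], [0.972, 0.237, -0.0], [0.0, -0.001, -1.0]]
force: [0.4, 0.3, 0.1]
gripper_width: 0.0426
finger_force: 0.0
```

```bash
python3 - <<'E'
from h import *
go(.5675,.138,.082,104)
im,_=shot('scene','s1'); im2,_=shot('top','t1')
a=cv2.resize(im[140:215,280:400],None,fx=6,fy=6,interpolation=2)[:, :720]; cv2.imwrite('pics/s1c.png',a)
E
```

```text
t 3.4333 ee [0.5676 0.1379 0.062 ] yaw 103.6883659944738 tilt [-0.001  -0.0001 -1.    ] J7 -27.18038177653721 F [0.3598 0.3289 0.1026] T [-0.0722  0.0266  0.0209] w 0.042629175221771634 0.0
shift [ 0.0002 -0.0001 -0.001 ] wz -0.00543903945761042
```

View pics/s1c.png

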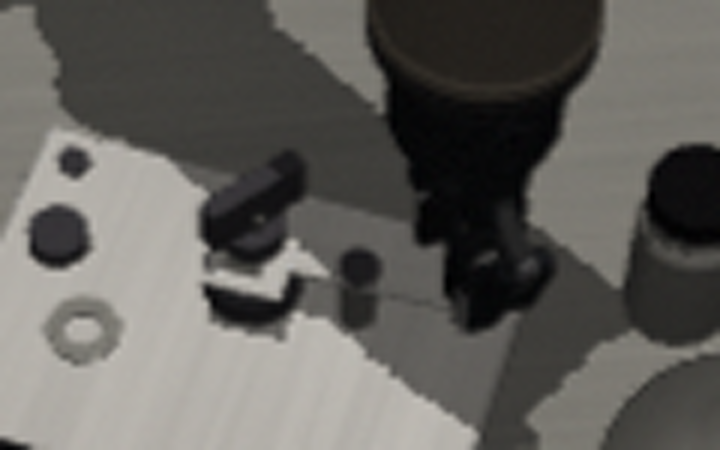

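The gripper sits over the peg at about (490,290) in the crop. No forces show, so I'll close it.

carry_out([
  [0, 0, 0, 0, 0, 0, 0.3],
  [0, 0, 0, 0, 0, 0, 0.2],
  [0, 0, 0, 0, 0, 0, 0.1],
  [0, 0, 0, 0, 0, 0, 0.0],
  [0, 0, 0, 0, 0, 0, 0.0],
  [0, 0, 0, 0, 0, 0, 0.0],
  [0, 0, 0, 0, 0, 0, 0.0],
  [0, 0, 0, 0, 0, 0, 0.0],
  [0, 0, 0, 0, 0, 0, 0.0],
  [0, 0, 0, 0, 0, 0, 0.0],
])

```text
time: 4.37
ee_pos: [0.5687, 0.1385, 0.0641]
ee_rot: [[-0.237, 0.972, 0.002], [0.972, 0.237, 0.001], [0.0, 0.002, -1.0]]
force: [2.2, 3.8, 6.7]
gripper_width: 0.0129
finger_force: 30.8
```

```bash
python3 - <<'E'
from h import *
go(.5675,.138,.082,104)
R=arm.sense()['ee_rot']; V=np.array([.5536,.0958]); a0=np.arctan2(.1379-.0958,.5676-.5536); print(np.degrees(a0))
p=V+.046*np.array([np.cos(a0),np.sin(a0)])
for i in range(1,14):
    a=a0+i*np.radians(6); q=V+.046*np.array([np.cos(a),np.sin(a)]); print(i,np.degrees(a),(R.T@np.r_[q-p,0])[:2].round(4)); p=q
E
```

```text
t 4.3667 ee [0.5687 0.1385 0.0641] yaw 103.697855662281 tilt [ 0.0017  0.0007 -1.    ] J7 -27.135423448851643 F [2.1752 3.7757 6.6646] T [ 0.5523 -0.3986  0.0238] w 0.012866311443494866 30.779756605625153
shift [-0.0002 -0.0013  0.0011] wz -0.005273413509454237
71.60588921685739
1 77.60588921685739 [ 0.0023 -0.0042]
2 83.6058892168574 [ 0.0019 -0.0044]
3 89.60588921685739 [ 0.0014 -0.0046]
4 95.6058892168574 [ 0.0009 -0.0047]
5 101.6058892168574 [ 0.0004 -0.0048]
6 107.60588921685739 [-0.0001 -0.0048]
7 113.6058892168574 [-0.0006 -0.0048]
8 119.60588921685739 [-0.0011 -0.0047]
9 125.60588921685739 [-0.0016 -0.0046]
10 131.6058892168574 [-0.002  -0.0044]
11 137.60588921685738 [-0.0025 -0.0041]
12 143.6058892168574 [-0.0029 -0.0038]
13 149.6058892168574 [-0.0033 -0.0035]
```

carry_out([
  [0, 0, -0.003, 0, 0, 0, 0],
  [0.0023, -0.0042, 0, 0, 0, 0, 0],
  [0.0019, -0.0044, 0, 0, 0, 0, 0],
  [0.0014, -0.0046, 0, 0, 0, 0, 0],
  [0.0009, -0.0047, 0, 0, 0, 0, 0],
  [0.0004, -0.0048, 0, 0, 0, 0, 0],
  [-0.0001, -0.0048, 0, 0, 0, 0, 0],
  [-0.0006, -0.0048, 0, 0, 0, 0, 0],
  [-0.0011, -0.0047, 0, 0, 0, 0, 0],
  [-0.0016, -0.0046, 0, 0, 0, 0, 0],
])

```text
time: 5.2
ee_pos: [0.5267, 0.1319, 0.0663]
ee_rot: [[-0.237, 0.971, 0.0], [0.971, 0.237, 0.001], [0.001, 0.001, -1.0]]
force: [6.1, 2.5, -5.8]
gripper_width: 0.0131
finger_force: 31.3
```

carry_out([
  [-0.002, -0.0044, 0, 0, 0, 0, 0],
  [-0.0025, -0.0041, 0, 0, 0, 0, 0],
  [-0.0015, -0.0019, 0, 0, 0, 0, 0],
  [-0.0015, -0.0019, 0, 0, 0, 0, 0],
  [0, 0, 0, 0, 0, 0, 0],
  [0, 0, 0, 0, 0, 0, 0],
  [0, 0, 0, 0, 0, 0, 0],
  [0, 0, 0, 0, 0, 0, 0],
  [0, 0, 0, 0, 0, 0, 0],
  [0, 0, 0, 0, 0, 0, 0],
])

```text
time: 6.03
ee_pos: [0.5177, 0.1232, 0.0666]
ee_rot: [[-0.238, 0.971, 0.002], [0.971, 0.238, 0.003], [0.002, 0.003, -1.0]]
force: [9.2, 11.9, -11.3]
gripper_width: 0.0125
finger_force: 30.7
```

```bash
python3 - <<'E'
from h import *
go(.5675,.138,.082,104); p=arm.sense()['ee_pos']; print(np.degrees(np.arctan2(p[1]-.0958,p[0]-.5536)),np.hypot(p[1]-.0958,p[0]-.5536))
E
```

```text
t 6.0333 ee [0.5177 0.1232 0.0666] yaw 103.75410370834317 tilt [ 0.0024  0.0028 -1.    ] J7 -27.214937285982902 F [  9.1811  11.9177 -11.3189] T [ 2.3466 -2.0459  0.1267] w 0.012499262927579396 30.674769580364227
shift [0.0026 0.0519 0.0038] wz -0.004291699907856014
142.7094328701076 0.04514669614792425
```

carry_out([
  [0, 0, 0, 0, 0, 0, 0.2],
  [0, 0, 0, 0, 0, 0, 0.35],
  [0, 0, 0, 0, 0, 0, 0.4],
  [0, 0, 0, 0, 0, 0, 0.4],
  [0, 0, -0.02, 0, 0, 0, 0.4],
  [0, 0, -0.03, 0, 0, 0, 0.4],
  [0, 0, -0.03, 0, 0, 0, 0.4],
  [0, 0, -0.03, 0, 0, 0, 0.4],
  [0, 0, 0, 0, 0, 0, 0.4],
  [0, 0, 0, 0, 0, 0, 0.4],
])

```text
time: 6.87
ee_pos: [0.5173, 0.1212, 0.1779]
ee_rot: [[-0.236, 0.972, 0.003], [0.972, 0.236, -0.0], [-0.001, 0.003, -1.0]]
force: [-0.0, -0.3, -0.8]
gripper_width: 0.0343
finger_force: 0.0
```

```bash
python3 - <<'E'
from h import *
go(.532,.0485,.097,119)
E
```

```text
t 6.8667 ee [0.5173 0.1212 0.1779] yaw 103.64596543625251 tilt [ 0.0029 -0.0002 -1.    ] J7 -19.98278153948414 F [-0.0311 -0.3316 -0.7627] T [-0.0107 -0.     -0.0297] w 0.034273977610622515 0.0
shift [-0.074  -0.0031  0.0999] wz -0.2679784566024049
```

carry_out([
  [-0.0185, -0.0008, 0, 0, 0, 0, 0.4],
  [-0.0185, -0.0008, 0, 0, 0, 0, 0.4],
  [-0.0185, -0.0008, 0, 0, 0, 0, 0.4],
  [-0.0185, -0.0007, 0, 0, 0, 0, 0.4],
  [0, 0, 0, 0, 0, -0.067, 0.4],
  [0, 0, 0, 0, 0, -0.067, 0.4],
  [0, 0, 0, 0, 0, -0.067, 0.4],
  [0, 0, 0, 0, 0, -0.067, 0.4],
  [0, 0, 0, 0, 0, 0, 0.4],
  [0, 0, 0, 0, 0, 0, 0.4],
])

```text
time: 7.7
ee_pos: [0.5305, 0.0485, 0.1755]
ee_rot: [[-0.484, 0.875, -0.002], [0.875, 0.484, 0.0], [0.001, -0.001, -1.0]]
force: [-0.1, 0.1, -0.1]
gripper_width: 0.0343
finger_force: 0.0
```

```bash
python3 - <<'E'
from h import *
go(.532,.0485,.097,119)
im,_=shot('scene','s2')
a=cv2.resize(im[130:215,270:390],None,fx=6.5,fy=6.5,interpolation=2); cv2.imwrite('pics/s2c.png',a)
E
```

```text
t 7.7 ee [0.5305 0.0485 0.1755] yaw 118.91441696659531 tilt [-0.0016  0.0001 -1.    ] J7 2.5729013593069214 F [-0.1066  0.0932 -0.0865] T [-0.0625  0.0103 -0.014 ] w 0.0343127784063798 0.0
shift [-0.0008  0.0014  0.0974] wz -0.0014937057167563556
```

View pics/s2c.png

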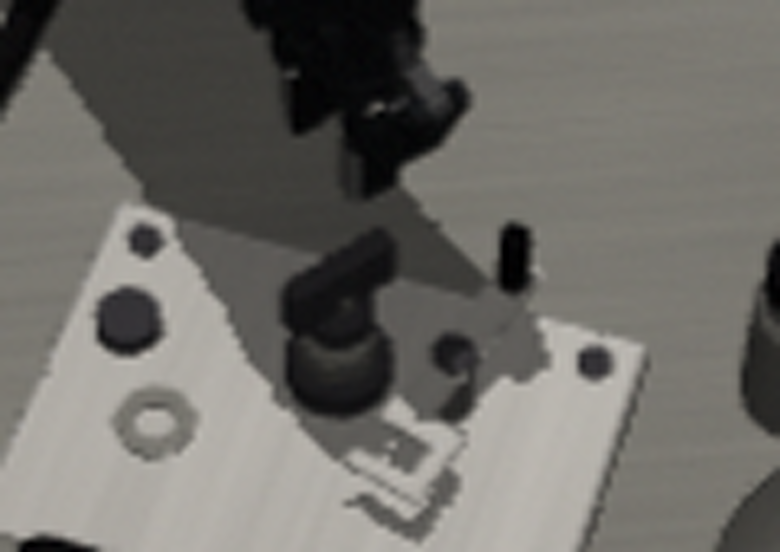

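The fork is swung clear (at about (410,470)), with the peg at (515,255) and the bar at (340,280). Next: descend onto the bar and grip it.

carry_out([
  [-0.0008, 0.0014, 0.015, 0, 0, 0, 0.4],
  [0, 0, 0.015, 0, 0, 0, 0.4],
  [0, 0, 0.015, 0, 0, 0, 0.4],
  [0, 0, 0.015, 0, 0, 0, 0.4],
  [0, 0, 0.012, 0, 0, 0, 0.4],
  [0, 0, 0.01, 0, 0, 0, 0.4],
  [0, 0, 0.008, 0, 0, 0, 0.4],
  [0, 0, 0.006, 0, 0, 0, 0.4],
  [0, 0, 0, 0, 0, 0, 0.4],
  [0, 0, 0, 0, 0, 0, 0.4],
])

```text
time: 8.58
ee_pos: [0.5328, 0.0489, 0.0804]
ee_rot: [[-0.485, 0.874, -0.0], [0.874, 0.485, 0.0], [0.0, 0.0, -1.0]]
force: [0.2, 0.2, -0.7]
gripper_width: 0.0346
finger_force: 0.0
```

```bash
python3 - <<'E'
from h import *
go(.532,.0485,.097,119); print(arm.sense()['joint_positions'])
E
```

```text
t 8.5833 ee [0.5328 0.0489 0.0804] yaw 119.03794929529093 tilt [-0.0001  0.0002 -1.    ] J7 -3.680378083747734 F [ 0.2457  0.1593 -0.6714] T [ 0.0504  0.0115 -0.0032] w 0.03457324897147597 0.0
shift [ 0.0001 -0.0009  0.0024] wz 0.0006623401516382875
[ 18.6057  26.9351 -37.7453 115.4025  23.0373  45.0874  -3.6804]
```

carry_out([
  [0, -0.0005, 0.0015, 0, 0, 0, 0.3],
  [0, 0, 0, 0, 0, 0, 0.2],
  [0, 0, 0, 0, 0, 0, 0.1],
  [0, 0, 0, 0, 0, 0, 0],
  [0, 0, 0, 0, 0, 0, 0],
  [0, 0, 0, 0, 0, 0, 0],
  [0, 0, 0, 0, 0, 0, 0],
  [0, 0, 0, 0, 0, 0, 0],
  [0, 0, 0, 0, 0, 0, 0],
  [0, 0, 0, 0, 0, 0, 0],
], grip_force=40)

```text
time: 9.42
ee_pos: [0.5315, 0.0479, 0.0792]
ee_rot: [[-0.485, 0.875, -0.001], [0.875, 0.485, -0.001], [-0.0, -0.002, -1.0]]
force: [-7.9, -2.8, 9.8]
gripper_width: 0.0111
finger_force: 40.4
```

```bash
python3 - <<'E'
from h import *
go(.532,.0485,.097,119); print(arm.sense()['joint_positions'])
E
```

```text
t 9.4167 ee [0.5315 0.0479 0.0792] yaw 119.01398896905678 tilt [-0.0011 -0.0011 -1.    ] J7 -3.7659971336125904 F [-7.8709 -2.7846  9.7927] T [-0.4339  1.597  -0.0519] w 0.011111760635481886 40.38435637950897
shift [0.0002 0.0007 0.0012] wz 0.00024415356900046387
[ 18.6008  26.9527 -37.681  115.5645  23.1353  44.9963  -3.766 ]
```

carry_out([
  [0, -0.0012, -0.001, 0, 0, 0, 0],
  [0, 0, 0.00025, 0, 0, 0.08, 0],
  [0, 0, 0.00025, 0, 0, 0.08, 0],
  [0, 0, 0.00025, 0, 0, 0.08, 0],
  [0, 0, 0.00025, 0, 0, 0.08, 0],
  [0, 0, 0.00025, 0, 0, 0.08, 0],
  [0, 0, 0.00025, 0, 0, 0.08, 0],
  [0, 0, 0.00025, 0, 0, 0.08, 0],
  [0, 0, 0.00025, 0, 0, 0.08, 0],
  [0, 0, 0, 0, 0, 0, 0],
])

```text
time: 10.25
ee_pos: [0.531, 0.0478, 0.0775]
ee_rot: [[0.137, 0.991, -0.0], [0.991, -0.137, 0.0], [-0.0, -0.0, -1.0]]
force: [2.9, -0.0, -13.5]
gripper_width: 0.0108
finger_force: 41.3
```

```bash
python3 - <<'E'
from h import *
go(.5315,.0479,.097,119); print(arm.sense()['joint_positions'])
E
```

```text
t 10.25 ee [0.531  0.0478 0.0775] yaw 82.14628767466202 tilt [-0.0003  0.     -1.    ] J7 -35.90384067722045 F [  2.9294  -0.0438 -13.5294] T [-0.0706 -0.6169  0.0104] w 0.010834597000581262 41.285176277160645
shift [ 0.0001  0.0005 -0.0005] wz -0.6432186216599637
[ 11.8986  25.1918 -29.1628 116.1051  17.7111  42.9627 -35.9038]
```

```bash
cat > w.py <<'E'
from h import *
T=[]
for i in range(1):
    s=arm.sense(); R=s['ee_rot']
    print('t',round(s['time'],2),'p',s['ee_pos'],'yaw',round(np.degrees(np.arctan2(R[1,0],R[0,0])),2),'F',s['force'],'T',s['wrist_torque'],'J',s['joint_positions'])
E
```

carry_out([
  [0, 0.0003, 0.001, 0, 0, 0.04, 0],
  [0, 0, 0.00013, 0, 0, 0.04, 0],
  [0, 0, 0.00013, 0, 0, 0.04, 0],
  [0, 0, 0.00013, 0, 0, 0.04, 0],
  [0, 0, 0.00013, 0, 0, 0.04, 0],
  [0, 0, 0.00013, 0, 0, 0.04, 0],
  [0, 0, 0.00013, 0, 0, 0.04, 0],
  [0, 0, 0.00013, 0, 0, 0.04, 0],
  [0, 0, 0, 0, 0, 0, 0],
  [0, 0, 0, 0, 0, 0, 0],
])

```text
time: 11.08
ee_pos: [0.531, 0.0478, 0.0763]
ee_rot: [[0.435, 0.9, -0.001], [0.9, -0.435, -0.0], [-0.001, -0.0, -1.0]]
force: [-4.7, -0.6, 4.2]
gripper_width: 0.0114
finger_force: 43.9
```

```bash
python3 w.py
```

```text
t 11.08 p [0.531  0.0478 0.0763] yaw 64.21 F [-4.7004 -0.5533  4.1696] T [-0.1245  1.0731 -0.0737] J [  8.5021  24.6145 -24.9852 116.316   15.2072  42.1852 -51.6462]
```

carry_out([
  [0, -0.0003, 0, 0, 0, 0.015, 0],
  [0, 0, 5e-05, 0, 0, 0.015, 0],
  [0, 0, 5e-05, 0, 0, 0.015, 0],
  [0, 0, 5e-05, 0, 0, 0.015, 0],
  [0, 0, 5e-05, 0, 0, 0.015, 0],
  [0, 0, 5e-05, 0, 0, 0.015, 0],
  [0, 0, 5e-05, 0, 0, 0.015, 0],
  [0, 0, 5e-05, 0, 0, 0.015, 0],
  [0, 0, 5e-05, 0, 0, 0.015, 0],
  [0, 0, 5e-05, 0, 0, 0.015, 0],
])

```text
time: 11.92
ee_pos: [0.531, 0.0479, 0.0758]
ee_rot: [[0.567, 0.823, -0.0], [0.823, -0.567, -0.0], [-0.0, -0.0, -1.0]]
force: [-5.8, -1.7, 6.8]
gripper_width: 0.0111
finger_force: 44.4
```

```bash
python3 w.py
```

```text
t 11.92 p [0.531  0.0479 0.0758] yaw 55.43 F [-5.7596 -1.7002  6.7955] T [-0.3907  1.2779  0.0367] J [  6.8458  24.3533 -22.9525 116.4473  13.978   41.8019 -59.3397]
```

carry_out([
  [-0.0006, -0.0005, -0.0004, 0, 0, 0.015, 0],
  [0, 0, 5e-05, 0, 0, 0.015, 0],
  [0, 0, 5e-05, 0, 0, 0.015, 0],
  [0, 0, 5e-05, 0, 0, 0.015, 0],
  [0, 0, 5e-05, 0, 0, 0.015, 0],
  [0, 0, 5e-05, 0, 0, 0.015, 0],
  [0, 0, 5e-05, 0, 0, 0.015, 0],
  [0, 0, 5e-05, 0, 0, 0.015, 0],
  [0, 0, 5e-05, 0, 0, 0.015, 0],
  [0, 0, 5e-05, 0, 0, 0.015, 0],
])

```text
time: 12.75
ee_pos: [0.5308, 0.0479, 0.0755]
ee_rot: [[0.685, 0.729, 0.001], [0.729, -0.685, 0.0], [0.001, 0.0, -1.0]]
force: [5.2, 0.7, -6.1]
gripper_width: 0.0113
finger_force: 42.3
```

```bash
python3 w.py
```

```text
t 12.75 p [0.5308 0.0479 0.0755] yaw 46.77 F [ 5.1704  0.6904 -6.1332] T [ 0.0207 -1.1832  0.0713] J [  5.2286  24.0721 -20.9613 116.622   12.7385  41.4071 -66.8977]
```

carry_out([
  [0.0003, 0.0003, 0.0003, 0, 0, 0.015, 0],
  [0, 0, 5e-05, 0, 0, 0.015, 0],
  [0, 0, 5e-05, 0, 0, 0.015, 0],
  [0, 0, 5e-05, 0, 0, 0.015, 0],
  [0, 0, 5e-05, 0, 0, 0.015, 0],
  [0, 0, 5e-05, 0, 0, 0.015, 0],
  [0, 0, 5e-05, 0, 0, 0.015, 0],
  [0, 0, 5e-05, 0, 0, 0.015, 0],
  [0, 0, 5e-05, 0, 0, 0.015, 0],
  [0, 0, 5e-05, 0, 0, 0.015, 0],
])

```text
time: 13.58
ee_pos: [0.5308, 0.0479, 0.0749]
ee_rot: [[0.786, 0.618, -0.0], [0.618, -0.786, 0.0], [0.0, -0.0, -1.0]]
force: [-1.7, -0.4, 6.0]
gripper_width: 0.0112
finger_force: 44.1
```

```bash
python3 w.py
```

```text
t 13.58 p [0.5308 0.0479 0.0749] yaw 38.18 F [-1.7267 -0.4284  6.0131] T [ 0.106   0.2788 -0.0202] J [  3.5783  23.911  -18.956  116.7051  11.544   41.125  -74.4237]
```

carry_out([
  [0, 0, 0, 0, 0, 0.018, 0],
  [0, 0, 5e-05, 0, 0, 0.018, 0],
  [0, 0, 5e-05, 0, 0, 0.018, 0],
  [0, 0, 5e-05, 0, 0, 0.018, 0],
  [0, 0, 5e-05, 0, 0, 0.018, 0],
  [0, 0, 5e-05, 0, 0, 0.018, 0],
  [0, 0, 5e-05, 0, 0, 0.018, 0],
  [0, 0, 5e-05, 0, 0, 0.018, 0],
  [0, 0, 5e-05, 0, 0, 0.018, 0],
  [0, 0, 5e-05, 0, 0, 0.018, 0],
])

```text
time: 14.42
ee_pos: [0.5308, 0.048, 0.0743]
ee_rot: [[0.884, 0.467, -0.0], [0.467, -0.884, 0.0], [-0.0, -0.0, -1.0]]
force: [-1.6, 1.1, 4.8]
gripper_width: 0.0113
finger_force: 44.1
```

```bash
python3 w.py
```

```text
t 14.42 p [0.5308 0.048  0.0743] yaw 27.85 F [-1.6429  1.1312  4.7515] T [0.1419 0.339  0.0062] J [  1.6018  23.7058 -16.5563 116.8428  10.0885  40.777  -83.4475]
```

carry_out([
  [0, 0, 5e-05, 0, 0, 0.018, 0],
  [0, 0, 5e-05, 0, 0, 0.018, 0],
  [0, 0, 5e-05, 0, 0, 0.018, 0],
  [0, 0, 5e-05, 0, 0, 0.018, 0],
  [0, 0, 5e-05, 0, 0, 0.018, 0],
  [0, 0, 5e-05, 0, 0, 0.018, 0],
  [0, 0, 5e-05, 0, 0, 0.018, 0],
  [0, 0, 5e-05, 0, 0, 0.018, 0],
  [0, 0, 5e-05, 0, 0, 0.018, 0],
  [0, 0, 5e-05, 0, 0, 0.018, 0],
])

```text
time: 15.25
ee_pos: [0.5308, 0.048, 0.0737]
ee_rot: [[0.954, 0.301, -0.0], [0.301, -0.954, 0.0], [-0.0, -0.0, -1.0]]
force: [-1.6, 2.9, 5.1]
gripper_width: 0.011
finger_force: 44.0
```

```bash
python3 w.py
```

```text
t 15.25 p [0.5308 0.048  0.0737] yaw 17.54 F [-1.5922  2.8757  5.0768] T [0.4762 0.5016 0.0092] J [ -0.3836  23.5358 -14.1497 116.9798   8.6355  40.4548 -92.4531]
```

carry_out([
  [0, -0.0003, 5e-05, 0, 0, 0.018, 0],
  [0, 0, 5e-05, 0, 0, 0.018, 0],
  [0, 0, 5e-05, 0, 0, 0.018, 0],
  [0, 0, 5e-05, 0, 0, 0.018, 0],
  [0, 0, 5e-05, 0, 0, 0.018, 0],
  [0, 0, 5e-05, 0, 0, 0.018, 0],
  [0, 0, 5e-05, 0, 0, 0.018, 0],
  [0, 0, 5e-05, 0, 0, 0.018, 0],
  [0, 0, 5e-05, 0, 0, 0.018, 0],
  [0, 0, 5e-05, 0, 0, 0.018, 0],
])

```text
time: 16.08
ee_pos: [0.5308, 0.0481, 0.0732]
ee_rot: [[0.992, 0.126, -0.0], [0.126, -0.992, 0.0], [-0.0, -0.0, -1.0]]
force: [-3.1, 0.6, 2.2]
gripper_width: 0.0112
finger_force: 43.8
```

```bash
python3 w.py
```

```text
t 16.08 p [0.5308 0.0481 0.0732] yaw 7.22 F [-3.0548  0.599   2.1856] T [0.0308 0.4136 0.0481] J [  -2.3987   23.3935  -11.7314  117.1214    7.1902   40.1472 -101.4813]
```

carry_out([
  [-0.0003, 0, 5e-05, 0, 0, 0.018, 0],
  [0, 0, 5e-05, 0, 0, 0.018, 0],
  [0, 0, 5e-05, 0, 0, 0.018, 0],
  [0, 0, 5e-05, 0, 0, 0.018, 0],
  [0, 0, 5e-05, 0, 0, 0.018, 0],
  [0, 0, 5e-05, 0, 0, 0.018, 0],
  [0, 0, 5e-05, 0, 0, 0.018, 0],
  [0, 0, 5e-05, 0, 0, 0.018, 0],
  [0, 0, 5e-05, 0, 0, 0.018, 0],
  [0, 0, 5e-05, 0, 0, 0.018, 0],
])

```text
time: 16.92
ee_pos: [0.5306, 0.0481, 0.0727]
ee_rot: [[0.999, -0.054, 0.0], [-0.054, -0.999, 0.0], [0.0, -0.0, -1.0]]
force: [4.1, -0.5, -5.7]
gripper_width: 0.0107
finger_force: 42.7
```

```bash
python3 w.py
```

```text
t 16.92 p [0.5306 0.0481 0.0727] yaw -3.09 F [ 4.0601 -0.4595 -5.6845] T [ 0.2496 -0.8239  0.0196] J [  -4.4008   23.2708   -9.3184  117.288     5.7205   39.8448 -110.4637]
```

carry_out([
  [0.0003, 0, 0.0003, 0, 0, 0.018, 0],
  [0, 0, 6e-05, 0, 0, 0.018, 0],
  [0, 0, 6e-05, 0, 0, 0.018, 0],
  [0, 0, 6e-05, 0, 0, 0.018, 0],
  [0, 0, 6e-05, 0, 0, 0.018, 0],
  [0, 0, 6e-05, 0, 0, 0.018, 0],
  [0, 0, 6e-05, 0, 0, 0.018, 0],
  [0, 0, 6e-05, 0, 0, 0.018, 0],
  [0, 0, 6e-05, 0, 0, 0.018, 0],
  [0, 0, 6e-05, 0, 0, 0.018, 0],
])

```text
time: 17.75
ee_pos: [0.5307, 0.0482, 0.072]
ee_rot: [[0.973, -0.232, -0.0], [-0.232, -0.973, 0.0], [-0.0, -0.0, -1.0]]
force: [-2.7, 2.2, 5.2]
gripper_width: 0.011
finger_force: 44.0
```

```bash
python3 w.py
```

```text
t 17.75 p [0.5307 0.0482 0.072 ] yaw -13.41 F [-2.7319  2.1856  5.181 ] T [0.4393 0.3833 0.0103] J [  -6.4126   23.2279   -6.8846  117.4058    4.2389   39.596  -119.4227]
```

carry_out([
  [0, -0.0002, 5e-05, 0, 0, 0.018, 0],
  [0, 0, 5e-05, 0, 0, 0.018, 0],
  [0, 0, 5e-05, 0, 0, 0.018, 0],
  [0, 0, 5e-05, 0, 0, 0.018, 0],
  [0, 0, 5e-05, 0, 0, 0.018, 0],
  [0, 0, 5e-05, 0, 0, 0.018, 0],
  [0, 0, 5e-05, 0, 0, 0.018, 0],
  [0, 0, 5e-05, 0, 0, 0.018, 0],
  [0, 0, 5e-05, 0, 0, 0.018, 0],
  [0, 0, 5e-05, 0, 0, 0.018, 0],
])

```text
time: 18.58
ee_pos: [0.5308, 0.0482, 0.0714]
ee_rot: [[0.915, -0.402, -0.0], [-0.402, -0.915, 0.0], [-0.0, 0.0, -1.0]]
force: [-1.6, 2.2, 5.5]
gripper_width: 0.0112
finger_force: 44.0
```

```bash
python3 w.py
```

```text
t 18.58 p [0.5308 0.0482 0.0714] yaw -23.73 F [-1.6482  2.2261  5.5451] T [0.2951 0.4786 0.0261] J [  -8.4496   23.1964   -4.4354  117.5386    2.7467   39.3664 -128.3775]
```

Still free at 2.49 rad, and joint 7 is nearing its range, so I'll re-grip half a turn back.

carry_out([
  [0, 0, 0, 0, 0, 0, 0.2],
  [0, 0, 0, 0, 0, 0, 0.4],
  [0, 0, 0, 0, 0, 0, 0.4],
  [0, 0, -0.015, 0, 0, 0, 0.4],
  [0, 0, -0.025, 0, 0, 0, 0.4],
  [0, 0, -0.02, 0, 0, 0, 0.4],
  [0, 0, 0, 0, 0, -0.12, 0.4],
  [0, 0, 0, 0, 0, -0.12, 0.4],
  [0, 0, 0, 0, 0, -0.12, 0.4],
  [0, 0, 0, 0, 0, -0.12, 0.4],
])

```text
time: 19.42
ee_pos: [0.5308, 0.0481, 0.1315]
ee_rot: [[0.997, 0.074, 0.0], [0.074, -0.997, -0.0], [0.0, 0.0, -1.0]]
force: [-0.0, 0.0, 0.9]
gripper_width: 0.0342
finger_force: 0.0
```

carry_out([
  [0, 0, 0, 0, 0, -0.12, 0.4],
  [0, 0, 0, 0, 0, -0.12, 0.4],
  [0, 0, 0, 0, 0, -0.12, 0.4],
  [0, 0, 0, 0, 0, -0.12, 0.4],
  [0, 0, 0, 0, 0, -0.12, 0.4],
  [0, 0, 0, 0, 0, -0.12, 0.4],
  [0, 0, 0, 0, 0, -0.12, 0.4],
  [0, 0, 0, 0, 0, -0.12, 0.4],
  [0, 0, 0, 0, 0, -0.12, 0.4],
  [0, 0, 0, 0, 0, -0.12, 0.4],
])

```text
time: 20.25
ee_pos: [0.5308, 0.048, 0.1313]
ee_rot: [[0.293, 0.956, -0.0], [0.956, -0.293, -0.0], [-0.0, -0.0, -1.0]]
force: [-0.6, 0.1, -0.6]
gripper_width: 0.0344
finger_force: 0.0
```

carry_out([
  [0, 0, 0, 0, 0, -0.12, 0.4],
  [0, 0, 0, 0, 0, -0.12, 0.4],
  [0, 0, 0, 0, 0, -0.12, 0.4],
  [0, 0, 0, 0, 0, -0.12, 0.4],
  [0, 0, 0, 0, 0, -0.12, 0.4],
  [0, 0, 0, 0, 0, -0.12, 0.4],
  [0, 0, 0, 0, 0, -0.12, 0.4],
  [0, 0, 0, 0, 0, -0.12, 0.4],
  [0, 0, 0, 0, 0, -0.12, 0.4],
  [0, 0, 0, 0, 0, -0.12, 0.4],
])

```text
time: 21.08
ee_pos: [0.5308, 0.048, 0.1313]
ee_rot: [[-0.785, 0.619, -0.0], [0.619, 0.785, -0.0], [0.0, -0.0, -1.0]]
force: [0.4, 0.2, -0.5]
gripper_width: 0.0341
finger_force: 0.0
```

```bash
python3 -c "
from h import *
go(.5308,.0481,.0904,156.3)"; python3 w.py
```

```text
t 21.0833 ee [0.5308 0.048  0.1313] yaw 141.73153927594248 tilt [-0.0001 -0.0001 -1.    ] J7 23.78749545008849 F [ 0.4359  0.2116 -0.5462] T [-0.0207  0.0169 -0.0119] w 0.03409941208263461 0.0
shift [0.0001 0.0001 0.0599] wz -0.254267606582281
t 21.08 p [0.5308 0.048  0.1313] yaw 141.73 F [ 0.4359  0.2116 -0.5462] T [-0.0207  0.0169 -0.0119] J [ 19.0953  22.096  -37.62   113.737   17.5037  49.7868  23.7875]
```

carry_out([
  [0, 0, 0, 0, 0, -0.085, 0.4],
  [0, 0, 0, 0, 0, -0.085, 0.4],
  [0, 0, 0, 0, 0, -0.084, 0.4],
  [0, 0, 0.01, 0, 0, 0, 0.4],
  [0, 0, 0.015, 0, 0, 0, 0.4],
  [0, 0, 0.015, 0, 0, 0, 0.4],
  [0, 0, 0.01, 0, 0, 0, 0.4],
  [0, 0, 0.009, 0, 0, 0, 0.4],
  [0, 0, 0, 0, 0, 0, 0.4],
  [0, 0, 0, 0, 0, 0, 0.3],
])

```text
time: 21.92
ee_pos: [0.5307, 0.0484, 0.0721]
ee_rot: [[-0.913, 0.408, -0.001], [0.408, 0.913, 0.0], [0.001, -0.0, -1.0]]
force: [0.9, 0.1, 0.5]
gripper_width: 0.0259
finger_force: 0.0
```

carry_out([
  [0, 0, 0, 0, 0, 0, 0.2],
  [0, 0, 0, 0, 0, 0, 0.1],
  [0, 0, 0, 0, 0, 0, 0],
  [0, 0, 0, 0, 0, 0, 0],
  [0, 0, 0, 0, 0, 0, 0],
  [0, 0, 0, 0, 0, 0, 0],
  [0, 0, 0, 0, 0, 0, 0],
  [0, 0, 0, 0, 0, 0, 0],
  [0, 0, 0, 0, 0, 0, 0],
  [0, 0, 0, 0, 0, 0, 0],
])

```text
time: 22.75
ee_pos: [0.5312, 0.0482, 0.073]
ee_rot: [[-0.913, 0.408, 0.001], [0.408, 0.913, -0.0], [-0.001, 0.0, -1.0]]
force: [-2.1, -1.3, 7.6]
gripper_width: 0.0111
finger_force: 42.2
```

```bash
python3 w.py
```

```text
t 22.75 p [0.5312 0.0482 0.073 ] yaw 155.92 F [-2.1119 -1.2592  7.5724] T [-0.1721  0.4363 -0.0672] J [ 18.7039  27.5196 -37.8601 115.8752  23.9956  44.2952  32.3872]
```

carry_out([
  [0, 0, -0.0004, 0, 0, 0.018, 0],
  [0, 0, 5e-05, 0, 0, 0.018, 0],
  [0, 0, 5e-05, 0, 0, 0.018, 0],
  [0, 0, 5e-05, 0, 0, 0.018, 0],
  [0, 0, 5e-05, 0, 0, 0.018, 0],
  [0, 0, 5e-05, 0, 0, 0.018, 0],
  [0, 0, 5e-05, 0, 0, 0.018, 0],
  [0, 0, 5e-05, 0, 0, 0.018, 0],
  [0, 0, 5e-05, 0, 0, 0.018, 0],
  [0, 0, 5e-05, 0, 0, 0.018, 0],
])

```text
time: 23.58
ee_pos: [0.5311, 0.0482, 0.0725]
ee_rot: [[-0.824, 0.566, 0.0], [0.566, 0.824, 0.0], [-0.0, 0.0, -1.0]]
force: [1.6, -1.2, 5.5]
gripper_width: 0.0112
finger_force: 41.7
```

```bash
python3 w.py
```

```text
t 23.58 p [0.5311 0.0482 0.0725] yaw 145.52 F [ 1.6411 -1.2426  5.4569] T [-0.4967 -0.5172 -0.0043] J [ 16.8096  26.9791 -35.4374 115.9895  22.3874  43.6944  23.3714]
```

carry_out([
  [0, 0, 0, 0, 0, 0.018, 0],
  [0, 0, 5e-05, 0, 0, 0.018, 0],
  [0, 0, 5e-05, 0, 0, 0.018, 0],
  [0, 0, 5e-05, 0, 0, 0.018, 0],
  [0, 0, 5e-05, 0, 0, 0.018, 0],
  [0, 0, 5e-05, 0, 0, 0.018, 0],
  [0, 0, 5e-05, 0, 0, 0.018, 0],
  [0, 0, 5e-05, 0, 0, 0.018, 0],
  [0, 0, 5e-05, 0, 0, 0.018, 0],
  [0, 0, 5e-05, 0, 0, 0.018, 0],
])

```text
time: 24.42
ee_pos: [0.531, 0.0482, 0.0719]
ee_rot: [[-0.71, 0.705, 0.0], [0.705, 0.71, 0.0], [-0.0, 0.0, -1.0]]
force: [3.6, -2.5, 2.8]
gripper_width: 0.0111
finger_force: 41.6
```

```bash
python3 w.py
```

```text
t 24.42 p [0.531  0.0482 0.0719] yaw 135.21 F [ 3.6072 -2.4842  2.8386] T [-0.616  -1.0244  0.025 ] J [ 14.9097  26.4822 -33.027  116.1169  20.8306  43.1184  14.4093]
```

carry_out([
  [-0.0004, 0.0001, 0, 0, 0, 0.018, 0],
  [0, 0, 5e-05, 0, 0, 0.018, 0],
  [0, 0, 5e-05, 0, 0, 0.018, 0],
  [0, 0, 5e-05, 0, 0, 0.018, 0],
  [0, 0, 5e-05, 0, 0, 0.018, 0],
  [0, 0, 5e-05, 0, 0, 0.018, 0],
  [0, 0, 5e-05, 0, 0, 0.018, 0],
  [0, 0, 5e-05, 0, 0, 0.018, 0],
  [0, 0, 5e-05, 0, 0, 0.018, 0],
  [0, 0, 5e-05, 0, 0, 0.018, 0],
])

```text
time: 25.25
ee_pos: [0.5311, 0.0481, 0.0714]
ee_rot: [[-0.572, 0.82, -0.0], [0.82, 0.572, 0.0], [0.0, -0.0, -1.0]]
force: [1.4, -0.3, 4.9]
gripper_width: 0.0115
finger_force: 42.0
```

```bash
python3 w.py
```

```text
t 25.25 p [0.5311 0.0481 0.0714] yaw 124.91 F [ 1.3856 -0.2903  4.8953] T [-0.0861 -0.2501  0.1236] J [ 13.0022  26.0488 -30.6229 116.2097  19.2777  42.6253   5.4737]
```

carry_out([
  [0, 0, 0, 0, 0, 0.006, 0],
  [0, 0, 2e-05, 0, 0, 0.006, 0],
  [0, 0, 2e-05, 0, 0, 0.006, 0],
  [0, 0, 2e-05, 0, 0, 0.006, 0],
  [0, 0, 2e-05, 0, 0, 0.006, 0],
  [0, 0, 2e-05, 0, 0, 0.006, 0],
  [0, 0, 2e-05, 0, 0, 0.006, 0],
  [0, 0, 2e-05, 0, 0, 0.006, 0],
  [0, 0, 2e-05, 0, 0, 0.006, 0],
  [0, 0, 2e-05, 0, 0, 0.006, 0],
])

```text
time: 26.08
ee_pos: [0.5311, 0.0481, 0.0713]
ee_rot: [[-0.523, 0.852, -0.0], [0.852, 0.523, 0.0], [0.0, -0.0, -1.0]]
force: [-0.3, -0.1, 5.2]
gripper_width: 0.0112
finger_force: 42.2
```

```bash
python3 w.py
```

```text
t 26.08 p [0.5311 0.0481 0.0713] yaw 121.55 F [-0.2573 -0.1084  5.2475] T [-0.0157 -0.1002  0.1969] J [ 12.3752  25.9096 -29.8393 116.253   18.7791  42.4594   2.5516]
```

Contact: the torque is climbing at about 1.25 N m/rad. I'll go on in smaller turns.

carry_out([
  [0, 0, 0, 0, 0, 0.01, 0],
  [0, 0, 3e-05, 0, 0, 0.01, 0],
  [0, 0, 3e-05, 0, 0, 0.01, 0],
  [0, 0, 3e-05, 0, 0, 0.01, 0],
  [0, 0, 3e-05, 0, 0, 0.01, 0],
  [0, 0, 3e-05, 0, 0, 0.01, 0],
  [0, 0, 3e-05, 0, 0, 0.01, 0],
  [0, 0, 3e-05, 0, 0, 0.01, 0],
  [0, 0, 3e-05, 0, 0, 0.01, 0],
  [0, 0, 3e-05, 0, 0, 0.01, 0],
])

```text
time: 26.92
ee_pos: [0.5311, 0.0481, 0.0711]
ee_rot: [[-0.435, 0.9, -0.0], [0.9, 0.435, 0.0], [0.0, -0.0, -1.0]]
force: [-0.0, 0.3, 7.2]
gripper_width: 0.0111
finger_force: 42.4
```

```bash
python3 w.py
```

```text
t 26.92 p [0.5311 0.0481 0.0711] yaw 115.82 F [-0.029   0.3096  7.221 ] T [-0.0182  0.0344  0.3648] J [ 11.2955  25.6794 -28.4985 116.3195  17.9283  42.1909  -2.4408]
```

carry_out([
  [0, 0, 0, 0, 0, 0.005, 0],
  [0, 0, 0, 0, 0, 0.005, 0],
  [0, 0, 0, 0, 0, 0.005, 0],
  [0, 0, 0, 0, 0, 0.005, 0],
  [0, 0, 0, 0, 0, 0.005, 0],
  [0, 0, 0, 0, 0, 0.005, 0],
  [0, 0, 0, 0, 0, 0.005, 0],
  [0, 0, 0, 0, 0, 0.005, 0],
  [0, 0, 0, 0, 0, 0.005, 0],
  [0, 0, 0, 0, 0, 0.005, 0],
])

```text
time: 27.75
ee_pos: [0.5311, 0.0481, 0.071]
ee_rot: [[-0.39, 0.921, -0.0], [0.921, 0.39, 0.0], [0.0, -0.0, -1.0]]
force: [1.2, -0.5, 5.5]
gripper_width: 0.011
finger_force: 42.2
```

```bash
python3 w.py
```

```text
t 27.75 p [0.5311 0.0481 0.071 ] yaw 112.97 F [ 1.1963 -0.5285  5.5145] T [-0.0392 -0.1608  0.3081] J [ 10.7629  25.5706 -27.8368 116.354   17.5007  42.0672  -4.9117]
```

```bash
python3 - <<'E'
from h import *
L=[]
for i in range(8): arm.get_image('top'); L.append(arm.sense()['wrist_torque'][2])
print(np.array(L),np.mean(L))
E
```

```text
[0.3353 0.3108 0.275  0.3055 0.2643 0.2978 0.2749 0.3098] 0.29667387493296854
```

carry_out([
  [0, 0, 0, 0, 0, 0.005, 0],
  [0, 0, 0, 0, 0, 0.005, 0],
  [0, 0, 0, 0, 0, 0.005, 0],
  [0, 0, 0, 0, 0, 0.005, 0],
  [0, 0, 0, 0, 0, 0.005, 0],
  [0, 0, 0, 0, 0, 0.005, 0],
  [0, 0, 0, 0, 0, 0.005, 0],
  [0, 0, 0, 0, 0, 0.005, 0],
  [0, 0, 0, 0, 0, 0.005, 0],
  [0, 0, 0, 0, 0, 0.005, 0],
])

```text
time: 28.98
ee_pos: [0.5311, 0.0481, 0.0709]
ee_rot: [[-0.343, 0.939, -0.0], [0.939, 0.343, 0.0], [0.0, -0.0, -1.0]]
force: [0.2, -0.4, 3.0]
gripper_width: 0.0115
finger_force: 41.9
```

```bash
python3 w.py; python3 - <<'E'
from h import *
L=[]
for i in range(6): arm.get_image('top'); L.append(arm.sense()['wrist_torque'][2])
print(np.array(L),np.mean(L))
E
```

```text
t 28.98 p [0.5311 0.0481 0.0709] yaw 110.08 F [ 0.2362 -0.362   2.9712] T [ 0.1312 -0.0939  0.3697] J [ 10.2243  25.4607 -27.161  116.3862  17.0613  41.942   -7.4115]
[0.3032 0.2896 0.3112 0.3675 0.2782 0.2749] 0.3040836868714946
```

carry_out([
  [0, 0, 0, 0, 0, 0.005, 0],
  [0, 0, 0, 0, 0, 0.005, 0],
  [0, 0, 0, 0, 0, 0.005, 0],
  [0, 0, 0, 0, 0, 0.005, 0],
  [0, 0, 0, 0, 0, 0.005, 0],
  [0, 0, 0, 0, 0, 0.005, 0],
  [0, 0, 0, 0, 0, 0.005, 0],
  [0, 0, 0, 0, 0, 0.005, 0],
  [0, 0, 0, 0, 0, 0.005, 0],
  [0, 0, 0, 0, 0, 0.005, 0],
], grip_force=60)

```text
time: 30.12
ee_pos: [0.5311, 0.048, 0.0709]
ee_rot: [[-0.296, 0.955, -0.0], [0.955, 0.296, 0.0], [0.0, -0.0, -1.0]]
force: [-0.4, 1.1, 0.6]
gripper_width: 0.0107
finger_force: 61.5
```

```bash
python3 w.py; python3 - <<'E'
from h import *
L=[]
for i in range(6): arm.get_image('top'); L.append(arm.sense()['wrist_torque'][2])
print(np.array(L),np.mean(L))
E
```

```text
t 30.12 p [0.5311 0.048  0.0709] yaw 107.22 F [-0.4007  1.1145  0.5803] T [0.3427 0.0293 0.5005] J [  9.6901  25.3489 -26.4952 116.4176  16.6341  41.8284  -9.896 ]
[0.4292 0.4083 0.4292 0.4078 0.4089 0.3754] 0.4098116908794034
```

Peak torque is about 0.5 N m turning and 0.41 N m at rest, so it is hand-tight. Next: release, lift, move back and look.

carry_out([
  [0, 0, 0, 0, 0, 0, 0.2],
  [0, 0, 0, 0, 0, 0, 0.4],
  [0, 0, 0, 0, 0, 0, 0.4],
  [0, 0, -0.015, 0, 0, 0, 0.4],
  [0, 0, -0.03, 0, 0, 0, 0.4],
  [0, 0, -0.035, 0, 0, 0, 0.4],
  [0, 0, -0.035, 0, 0, 0, 0.4],
  [0, 0, -0.035, 0, 0, 0, 0.4],
  [0, -0.03, 0, 0, 0, 0, 0.4],
  [0, -0.03, 0, 0, 0, 0, 0.4],
])

```text
time: 31.25
ee_pos: [0.4749, 0.0306, 0.2228]
ee_rot: [[-0.297, 0.955, 0.004], [0.955, 0.297, 0.001], [-0.0, 0.004, -1.0]]
force: [-0.6, -0.9, -1.0]
gripper_width: 0.0342
finger_force: 0.0
```

```bash
python3 - <<'E'
from h import *
im,_=shot('scene','s3'); python=0
b=cv2.imread('pics/s2.png')
c=lambda i:cv2.resize(i[150:205,290:350],None,fx=6.5,fy=6.5,interpolation=2)
cv2.imwrite('pics/s3c.png',np.hstack([c(b),c(im)]))
E
```

```text
(no output)
```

View pics/s3c.png

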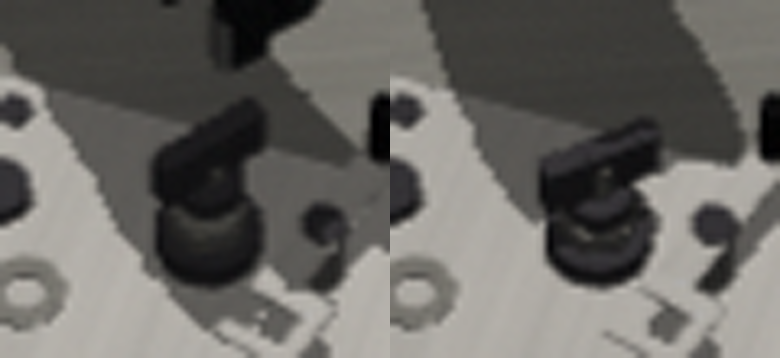

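The right half (after) shows the wing nut seated low on the shims, with its bar at about (600,160). The fork is clear at about (665,325) and the other things in the crop haven't moved.

```bash
python3 -c "
from bench import arm
print(arm.job_done())"
```

```text
the job is handed in; nothing more can be done
None
```

I swung the keeper out to its stop and tightened the wing nut to about 0.5 N m (0.41 N m at rest), then let go and handed the job in. The torque stayed below the 0.6 N m drag limit, but the pictures were too coarse to confirm that the hexagon nut did not turn.

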